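Raise the polishing hood's window to its height clip

TASK

Push the polishing hood's sliding window up from beneath its lip, with the fingers, until the pointer on the window stands level with the height clip on the rail, then take the hand away and leave the window there. Do not pinch the lip, shift the clip, or disturb the things standing around the hood.

Things in the scene. Friction and masses are not known exactly. Their poses are not given: they have to be found in the camera images.
- sash (a joint): How far the window has slid up its slope, in m along the slope: 0 at the bottom stop, 0.20 at the top stop; it starts 0 to 0.03 up. Counterweighted: it stays wherever it is left and takes about 2 to 5 N along the slope to move. Equal to height_clip when pointer and clip are level.
- height_clip (a joint): Position of the height clip along the left rail, in m up the slope (0 to 0.20); it is clamped there and differs from run to run.
- lip (a point): Centre of the flat underside of the window's lip, 21 mm out from the pane. The lip is an aluminium ledge along the window's lower edge, 300 mm long, 12 mm thick, standing 42 mm square out of the pane. Axes: z up the slope (direction of sliding, square to the underside, pointing into the lip), y along the lip to the left, x into the hood, square to the pane (forward and 45 degrees down).
- lip_top (a point): Middle of the upper side of a wooden strip on top of the lip (280 mm long, 20 mm wide, 8 mm high, 4 to 24 mm out from the pane); 20 mm above the lip's underside along the slope, 14 mm out from the pane; axes as lip. The window is a clear pane in an aluminium frame, 300 mm wide, 172 mm along the slope. The two rails beyond the lip's ends stand 13 mm proud of the pane.
- pointer (a point): Outer end of the pointer, a dark steel bar 6 mm thick that stands out over the left rail (+y) from the window's lower left corner: 6 mm above the lip's underside along the slope, 180 mm left of the window's middle. Axes as lip.
- clip (a point): Middle of the inner (right-hand) face of the height clip, beside the pointer's path. The clip is a dark steel block with a brass thumbscrew on the outside of the left rail, 24 mm tall along the slope, 22 mm wide, 46 mm deep. Axes as lip: pointer and clip are level when the two points have the same position along z.
- hood: Polishing hood fixed to the bench: 360 mm wide, 360 deep, 405 tall, clear side cheeks, a motor with a buff inside. Origin on the bench at the middle of its front foot; x into the hood (away from the robot), y left, z up. Its front leans back at 45 degrees from 80 mm above the foot: first a smooth sill of 80 mm, 8 mm behind the plane of the pane, then the window.
- mandrel_mid (a point): Steel ring mandrel: upright taper 115 mm tall on a foot of 60 mm diameter; loose; standing near the hood's right front. Point half-way up (60 mm above the bench). Leave it alone.
- jar_mid (a point): Amber glass jar with white cap, 56 mm diameter, 70 mm tall, loose, left of the hood. Point 35 mm above the bench. Leave it alone.
- mug_mid (a point): Steel mug, 72 mm diameter, 80 mm tall, loose, left of the hood. Point 40 mm above the bench. Leave it alone.
- bench_block_mid (a point): Flat steel bench block, 60 x 60 x 22 mm, loose, right of the hood. Point at its centre. Leave it alone.

How it is judged:
By the outcome, as a careful person would: the job done as asked, in the order asked, and still so for the second after the job is handed in, with the robot touching nothing.
It also fails if it takes over 38 s, if anything falls off the work surface, if the arm or the gripper's body presses on something with over 40 N, if the wrist force passes 120 N, or if a joint passes its speed limit or range.

ROBOT

A 6-joint arm with a two-finger parallel gripper is mounted at the origin on the work surface. World frame = base frame: x ahead of the robot, y to its left, z up, the work surface at z = 0. Lengths are in m, angles in rad, forces in N, time in s.
With the tool pointing down it reaches from about 0.3 to 0.75 m from the base axis. Payload 8.5 kg.
Tool frame: the origin (TCP) lies at the very end of the fingers, on their centre line; the grasp point (between the pads) lies 19 mm behind it (manip.grasp_offset is the distance from the TCP to the grasp point, in m); z points along the fingers, y is the direction in which the jaws open and shut (so a half turn about z gives the same grasp; the last joint's range is limited). The gripper opens to 85 mm and grips with 20 to 120 N. Pads are 22 mm wide; open, the fingers measure 114 mm over their backs; the gripper's body (76 mm by 85 mm) begins 54 mm behind the grasp point. The pads swing forward as they close: fully open they stand 13 mm farther back than shut.
Start: joints at [-1.502, 0.381, 1.297, -0, 1.464, -0.215], TCP at [0.154, -0.528, 0.204] pointing down, gripper open.
Joint ranges: [-3.11, 3.11], [-0.89, 2.33], [0.22, 2.48], [-1.42, 4.56], [0.17, 2.85], [-2.88, 2.88]. Speed limits (rad/s): [2.39, 2.39, 3.14, 3.14, 3.14, 3.14].

INTERFACE

Orientations are given as [roll, pitch, yaw] about the fixed x, y, z axes, in that order (R = Rz(yaw) Ry(pitch) Rx(roll)).
In Python, from plant import manip gives the robot as it stands.
- The arm moves only by the tool step_arm, never from a script. Its argument "deltas" is a list that holds one entry, the list of rows, each a list of 5 numbers: the finger opening in mm, from 0 to 85.4, then the shift along the world's x, y, z in mm, then the turn about the world's z in rad. A call has exactly 8 rows; each row shifts and turns the commanded pose from where the row before left it; what a row does not reach is not made up. A row lasts 1/12 s, in which the tool goes at most 41.7 mm and 7.16 degrees, less where a joint would pass 70% of its speed; a pose out of reach is approached as far as the arm can. A call with a gripper value outside its range is refused whole. The fingers move at their own pace and stop on an object; "force" is the grip in N (left out, the last holds). Time passes only in rows, so rows that do not move let the fingers close, or fill a call up. It gives the time, the measured TCP pose, the force and the opening at its end, in the units of the state.
- manip.sense(): the state, without advancing time (a new reading comes with each control period).
- manip.snapshot(name): name is "scene" or "top" or "wrist"; returns the picture (384x512x3 uint8, red, green, blue); there is no depth.
- manip.camera_info(name): a dict with "fx", "fy", "cx", "cy" (pixels), "eye" and "orientation" of the camera in the world; the wrist camera has in their place "hand_eye" (4x4, takes a point from camera to tool coordinates, whose origin is the TCP and whose axes are the flange's). Camera axes: x right, y up, looking along -z (the intrinsics and any distortion apply to the point x, -y, -z); pixel columns grow to the right and rows downward; lengths in m; the calibration is good to about 2 mm. A picture is of the moment at which its call begins: read the wrist's pose just before it. camera_info takes no time and is no camera call.
- manip.finish_job(): hands the job in, once; it reports no verdict.
The state is a dict: "time": time; "q": joint angles; "qd": joint speeds; "tau": joint torques, N m; "tool_pos": TCP position; "eef_rot": TCP orientation; "force": force on the tool from outside, world axes, zero at the start; "ft_torque": the same for the moment, N m; "opening": finger opening in m.
Only numpy, scipy, OpenCV 4.12 (cv2) and the standard library are available. Lean on these libraries where they do the work, as an engineer would, in place of code of your own. Each camera call takes 0.05 s, during which the arm holds its last target.

## Working session

There is one attempt and no reset: what is moved stays moved. The work goes in short steps, Python scripts to look and compute and a tool call to move; the robot and the scene stay as the last step left them, time stands still between calls to the robot, and variables do not carry over. Pictures are saved under pics/ and viewed, and the job is handed in when it is done.

Besides the shell and the picture viewer there is one more tool, called after ">>>" as name([rows], argument=value, ...), one row to a line, values as JSON. step_arm: Moves the arm, as the interface text tells. Its arguments: {"type":"object","properties":{"deltas":{"type":"array","items":{"type":"array","items":{"type":"array","items":{"type":"number"}}}},"force":{"type":"number"}},"required":["deltas"]}

```bash
mkdir -p pics; ls
python3 - <<'E'
from plant import manip
import cv2
s=manip.sense(); print(s)
for n in("scene","top","wrist"):
    im=manip.snapshot(n); cv2.imwrite(f"pics/{n}0.png",im[:,:,::-1]); print(n,manip.camera_info(n))
E
```

```text
pics
{'time': 0.0, 'q': array([-1.50231390e+00,  3.81239914e-01,  1.29828361e+00,  1.44449535e-05,
        1.46361017e+00, -2.15334859e-01]), 'qd': array([-6.22098830e-04,  9.72645702e-06,  4.03336267e-05, -1.33763108e-04,
       -5.59698213e-04, -1.48055193e-04]), 'tau': array([-2.01881194e-03, -4.48461699e+01, -2.31280822e+01, -3.02272438e-04,
        4.76748421e-03,  1.87606662e-05]), 'tool_pos': array([ 0.15397169, -0.52765257,  0.20298053]), 'eef_rot': array([-3.14009027e+00, -3.43308979e-04,  2.83815467e-01]), 'force': array([-0.02011838,  0.57759096, -0.54315164]), 'ft_torque': array([-0.04745835,  0.02976122, -0.00945904]), 'opening': 0.0856658329581539}
scene {'fx': 372.981481919046, 'fy': 372.981481919046, 'cx': 254.66517101128412, 'cy': 185.96648766092298, 'eye': array([1.12086013, 0.43308235, 0.87323866]), 'orientation': array([ 0.71895048, -0.00451704,  2.23580462])}
top {'fx': 355.23760684035494, 'fy': 355.23760684035494, 'cx': 248.42628529994803, 'cy': 189.78129873328612, 'eye': array([0.49399293, 0.04866583, 0.98660364]), 'orientation': array([ 0.10491362, -0.00303267, -1.5988561 ])}
wrist {'fx': 313.412300861833, 'fy': 313.412300861833, 'cx': 254.1477597365187, 'cy': 190.63828516831802, 'hand_eye': array([[-6.53198179e-04,  9.64924598e-01,  2.62526368e-01,
         6.54792750e-02],
       [ 9.99999229e-01,  3.53092982e-04,  1.19031690e-03,
        -9.33144483e-04],
       [ 1.05586984e-03,  2.62526943e-01, -9.64924085e-01,
        -1.69512938e-01],
       [ 0.00000000e+00,  0.00000000e+00,  0.00000000e+00,
         1.00000000e+00]])}
```

View pics/scene0.png

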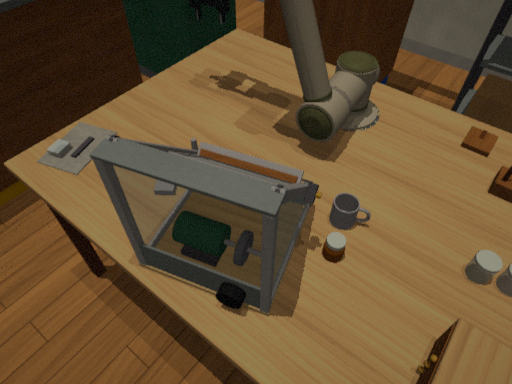

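View pics/top0.png

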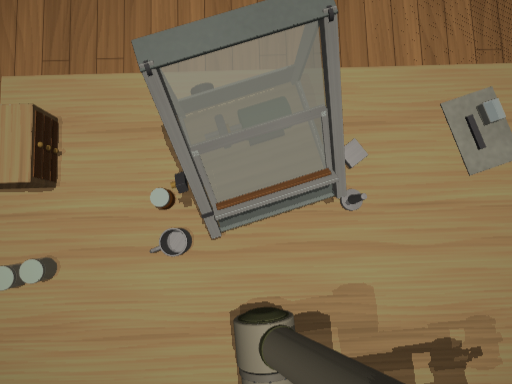

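View pics/wrist0.png

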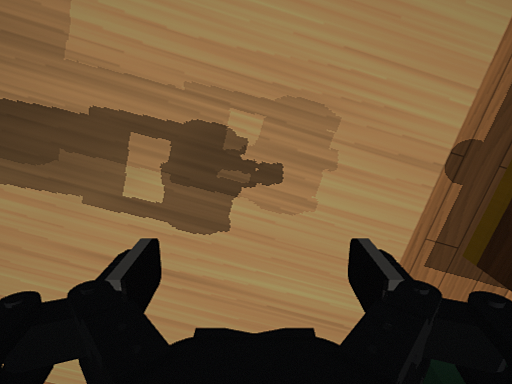

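The top view shows the hood turned by about +0.28 rad, with the lip running from (213,213) to (335,178), the clip near (180,182) and the mandrel near (352,200). I'll enlarge this area.

Run:
```python
import cv2
im=cv2.imread("pics/top0.png")
c=im[130:250,140:390]; cv2.imwrite("pics/top0z.png",cv2.resize(c,None,fx=3.2,fy=3.2,interpolation=cv2.INTER_CUBIC))
im=cv2.imread("pics/scene0.png")
c=im[120:260,150:390]; cv2.imwrite("pics/scene0z.png",cv2.resize(c,None,fx=3.3,fy=3.3,interpolation=cv2.INTER_CUBIC))
```

```text
(no output)
```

View pics/top0z.png

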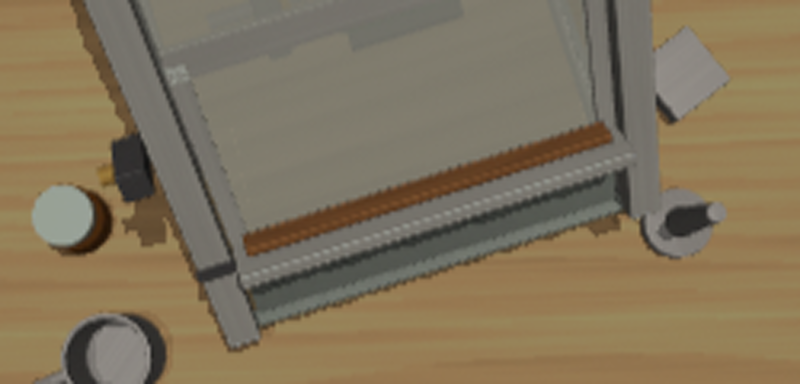

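View pics/scene0z.png

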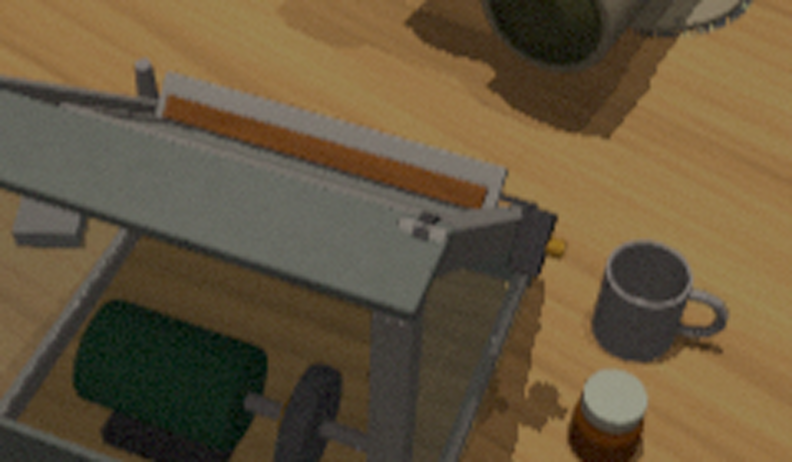

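```bash
cat > h.py <<'E'
import numpy as np, cv2
from scipy.spatial.transform import Rotation as R
from plant import manip
def cam(n,s=None):
    i=manip.camera_info(n); 
    if n=="wrist":
        T=np.eye(4);T[:3,:3]=R.from_euler('xyz',s['eef_rot']).as_matrix();T[:3,3]=s['tool_pos'];T=T@np.array(i['hand_eye'])
        return i,T[:3,:3],T[:3,3]
    return i,R.from_euler('xyz',i['orientation']).as_matrix(),np.array(i['eye'])
def ray(c,uv):
    i,Rm,e=c; d=Rm@np.array([(uv[0]-i['cx'])/i['fx'],-(uv[1]-i['cy'])/i['fy'],-1]); return e,d/np.linalg.norm(d)
def proj(c,P):
    i,Rm,e=c; p=Rm.T@(np.asarray(P)-e); return np.array([i['cx']+i['fx']*p[0]/-p[2],i['cy']+i['fy']*p[1]/p[2]])
def onz(c,uv,z):
    e,d=ray(c,uv); return e+d*(z-e[2])/d[2]
def tri(c1,a,c2,b):
    e1,d1=ray(c1,a);e2,d2=ray(c2,b)
    t=np.linalg.lstsq(np.stack([d1,-d2],1),e2-e1,rcond=None)[0]
    p,q=e1+d1*t[0],e2+d2*t[1]; return (p+q)/2,np.linalg.norm(p-q)
E
python3 - <<'E'
from h import *
for n in("top","scene"):
    im=cv2.imread(f"pics/{n}0.png"); h=cv2.cvtColor(im,cv2.COLOR_BGR2HSV)
    m=cv2.inRange(h,(5,150,70),(14,255,190))
    k,l,st,ce=cv2.connectedComponentsWithStats(m)
    for j in range(1,k):
        if st[j,4]>60:
            pts=np.argwhere(l==j)[:,::-1].astype(np.float32)
            print(n,st[j],ce[j],cv2.boxPoints(cv2.minAreaRect(pts)).round(1).tolist())
E
```

```text
top [216 169 115  41 693] [272.70995671 188.86435786] [[215.60000610351562, 203.89999389648438], [328.70001220703125, 168.0], [330.5, 173.60000610351562], [217.39999389648438, 209.5]]
scene [410  63  14  21  66] [417.12121212  73.5       ] [[409.70001220703125, 63.70000076293945], [422.20001220703125, 62.29999923706055], [424.5, 81.80000305175781], [412.0, 83.19999694824219]]
scene [426  80  20  17  74] [435.33783784  88.5       ] [[422.6000061035156, 87.4000015258789], [427.1000061035156, 79.0], [445.20001220703125, 88.69999694824219], [440.6000061035156, 97.0999984741211]]
scene [463 127  35  27 462] [480.38744589 139.62121212] [[462.3999938964844, 142.3000030517578], [470.0, 124.30000305175781], [497.5, 135.8000030517578], [489.8999938964844, 153.89999389648438]]
scene [200 149  97  34 566] [249.52473498 166.30742049] [[199.39999389648438, 154.89999389648438], [201.3000030517578, 148.5], [296.8999938964844, 176.8000030517578], [295.1000061035156, 183.1999969482422]]
scene [495 166  17  24 169] [503.77514793 178.25443787] [[494.3999938964844, 182.5], [501.70001220703125, 165.0], [518.2000122070312, 171.8000030517578], [510.8999938964844, 189.39999389648438]]
scene [  0 192  44  29 190] [ 20.08421053 205.73684211] [[-0.5, 211.1999969482422], [34.5, 189.10000610351562], [43.70000076293945, 203.6999969482422], [8.699999809265137, 225.8000030517578]]
scene [129 314  24  12  77] [139.83116883 319.27272727] [[128.8000030517578, 315.70001220703125], [150.6999969482422, 312.1000061035156], [152.5, 322.8999938964844], [130.60000610351562, 326.6000061035156]]
scene [154 329  23  25 104] [166.74038462 340.81730769] [[152.8000030517578, 339.1000061035156], [161.39999389648438, 327.79998779296875], [182.1999969482422, 343.6000061035156], [173.5, 354.8999938964844]]
```

Run:
```python
from h import *
t=cam("top");s=cam("scene")
L,eL=tri(t,(216.6,206.4),s,(295.8,179.5)); Rr,eR=tri(t,(329.4,171),s,(200.5,152))
print(L,eL,Rr,eR,np.linalg.norm(L-Rr)); d=L-Rr; yaw=np.arctan2(-d[0],d[1]); print("yaw",yaw)
print("pointer",tri(t,(207,214.5),s,(313,182)))
f=np.array([np.cos(yaw),np.sin(yaw),0]); print((L+Rr)/2)
# left rail lower end foot, right rail
for uv in [(211,238)]: print(onz(t,uv,0.08))
# height-from-known: rail bottom / mug / mandrel on bench
print('mandrel',onz(t,(351,199),0),'mug',onz(t,(174.5,241.5),0.08),'jar',onz(t,(160,198),0.07))
```

```text
[0.54391879 0.11932047 0.15920168] 0.0009085014709034156 [ 0.62000308 -0.14801911  0.15608287] 0.002372321168955016 0.27797301516230805
yaw 0.27726724076213805
pointer (array([0.52216679, 0.14962661, 0.1521654 ]), np.float64(0.016563674021042692))
[ 0.58196094 -0.01434932  0.15764228]
[0.46938605 0.14130459 0.08      ]
mandrel [ 0.56399831 -0.24233158  0.        ] mug [0.46321674 0.23358393 0.08      ] jar [0.57537439 0.27238608 0.07      ]
```

The lip-top middle is at about (0.582, -0.014, 0.158), and the hood yaw is about 0.277, nearly the same as the tool's. I'll go round with closed fingers to the front of the lip, some 80 mm left of its middle so that the wrist camera can see the pointer.

>>> step_arm([
  [[0,14,24,0,0],[0,14,24,0,0],[0,14,24,0,0],[0,14,24,0,0],[0,14,24,0,0],[0,14,24,0,0],[0,14,24,0,0],[0,14,24,0,0]],
], force=30)

```text
time: 0.82
tool_pos: [0.2664, -0.3346, 0.2035]
eef_rot: [-3.141, -0.0, 0.284]
force: [0.2, 0.0, -0.8]
opening: 0.0002
```

>>> step_arm([
  [[0,14,24,0,0],[0,14,24,0,0],[0,14,24,0,0],[0,14,24,0,0],[0,14,24,0,0],[0,14,24,0,0],[0,14,24,0,0],[0,14,24,0,0]],
])

```text
time: 1.48
tool_pos: [0.3784, -0.1426, 0.2036]
eef_rot: [-3.142, 0.0, 0.284]
force: [-0.5, -0.9, 0.2]
opening: 0.0003
```

>>> step_arm([
  [[0,14,24,0,0],[0,14,24,0,0],[0,14,24,0,0],[0,14,24,0,0],[0,14,24,0,0],[0,14,24,0,0],[0,14,24,0,0],[0,0,0,0,0]],
])

```text
time: 2.15
tool_pos: [0.4773, 0.0272, 0.2033]
eef_rot: [-3.141, -0.0, 0.287]
force: [-0.9, -0.4, -0.9]
opening: 0.0001
```

Run:
```python
from h import *
s=manip.sense(); print(s['time'],s['tool_pos'],s['eef_rot'],s['opening'],s['force'],s['q'])
np.save("s1.npy",np.r_[s['tool_pos'],s['eef_rot']])
cv2.imwrite("pics/w1.png",cv2.resize(manip.snapshot("wrist")[:,:,::-1],None,fx=1.5,fy=1.5))
```

```text
2.15 [0.47727965 0.02718557 0.20327918] [-3.14059071e+00 -4.26092697e-04  2.87261705e-01] 0.00012765002128050455 [-0.91463608 -0.44508338 -0.93532923] [-1.92103316e-01  2.54616378e-01  1.48782682e+00  1.10171067e-03
  1.39923360e+00  1.09124296e+00]
```

View pics/w1.png

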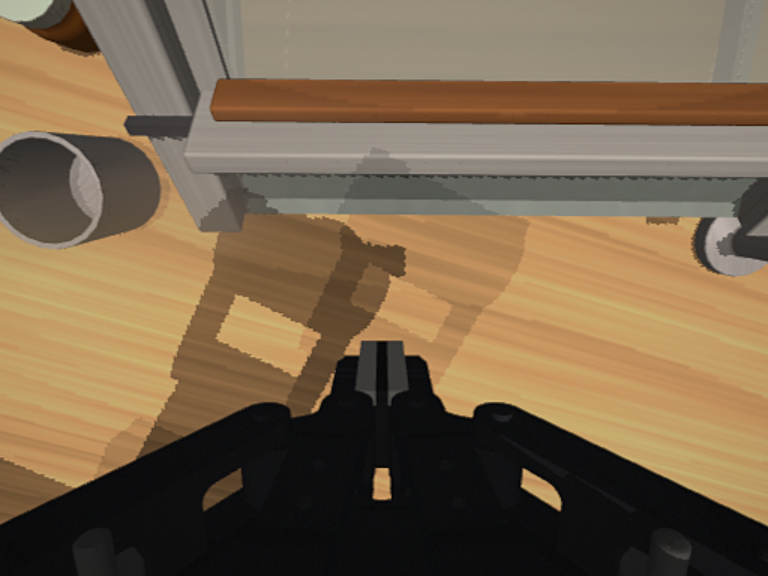

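The fingers are shut at (382,345). The lip's outer edge runs level at row ~170, and the pointer is the dark bar ending at (127,124). I'll check the lip position with this view.

Run:
```python
from h import *
v=np.load("s1.npy"); c=cam("wrist",dict(tool_pos=v[:3],eef_rot=v[3:]))
t=np.load  # noqa
f=np.array([np.cos(.282),np.sin(.282),0]);l=np.array([-f[1],f[0],0])
lt=np.array([.58196,-.01435,.15764])
def P(a,b,h): return lt+a*f/1e3+b*l/1e3+np.array([0,0,h/1e3])
for nm,p in dict(edgeL=P(-33.9,150,5.7),edgeTopL=P(-25.4,150,14.2),stripL_in=P(7,140,-7),stripL_out=P(-7,140,7),ptr=P(-10,180,-10)).items(): print(nm,(proj(c,p)*1.5).round())
print("edge at row172:",onz(c,(256,114.7),.163)-v[:3], "bar end",onz(c,(127/1.5,124/1.5),.15))
e=onz(c,(256,114.7),.163)-v[:3]; print("fwd",e@f*1e3)
print("tip px",proj(c,v[:3])*1.5)
```

```text
edgeL [199. 182.]
edgeTopL [189. 162.]
stripL_in [223.  85.]
stripL_out [215. 116.]
ptr [141. 126.]
edge at row172: [ 0.05719632  0.01689419 -0.04027918] bar end [0.52161304 0.16073019 0.15      ]
fwd 59.63837703088046
tip px [384.23363584 334.55287772]
```

>>> step_arm([
  [[0,0,0,-15,0],[0,0,0,-15,0],[0,0,0,-15,0],[0,0,0,-15,0],[0,10,3,0,0],[0,10,3,0,0],[0,10,3,0,0],[0,0,0,0,0]],
])

```text
time: 2.87
tool_pos: [0.5068, 0.0323, 0.1434]
eef_rot: [3.141, -0.0, 0.283]
force: [0.3, -0.0, -0.3]
opening: -0.0003
```

Run:
```python
from h import *
s=manip.sense(); print(s['time'],s['tool_pos'],s['force'])
v=np.r_[s['tool_pos'],s['eef_rot']];np.save("s2.npy",v)
cv2.imwrite("pics/w2.png",cv2.resize(manip.snapshot("wrist")[:,:,::-1],None,fx=1.5,fy=1.5))
f=np.array([np.cos(.282),np.sin(.282),0]);l=np.array([-f[1],f[0],0]);u=(f+[0,0,1])/2**.5;o=(-f+[0,0,1])/2**.5
lt=np.array([.58196,-.01435,.15764])
t=cam("top");sc=cam("scene")
# pointer line plane: intersect rays with plane y_hood
def onl(c,uv,lat):
    e,d=ray(c,uv); k=(lat/1e3-(e-lt)@l)/(d@l); return e+k*d
def onout(c,uv,out):
    e,d=ray(c,uv); k=(out/1e3-(e-lt)@o)/(d@o); return e+k*d
for out in (-14,0,10,30):
  print(out,[( (onout(t,uv,out)-lt)@u*1e3).round(1) for uv in [(207,214.5),(181,182.5)]],[( (onout(t,uv,out)-lt)@l*1e3).round(1) for uv in [(207,214.5),(181,182.5)]])
```

```text
2.8667 [0.50679801 0.0323412  0.14342776] [ 0.29261325 -0.01896707 -0.28545825]
-14 [np.float64(-25.9), np.float64(86.4)] [np.float64(168.2), np.float64(194.4)]
0 [np.float64(-13.6), np.float64(96.2)] [np.float64(166.4), np.float64(192.1)]
10 [np.float64(-4.9), np.float64(103.2)] [np.float64(165.2), np.float64(190.4)]
30 [np.float64(12.5), np.float64(117.2)] [np.float64(162.6), np.float64(187.0)]
```

View pics/w2.png

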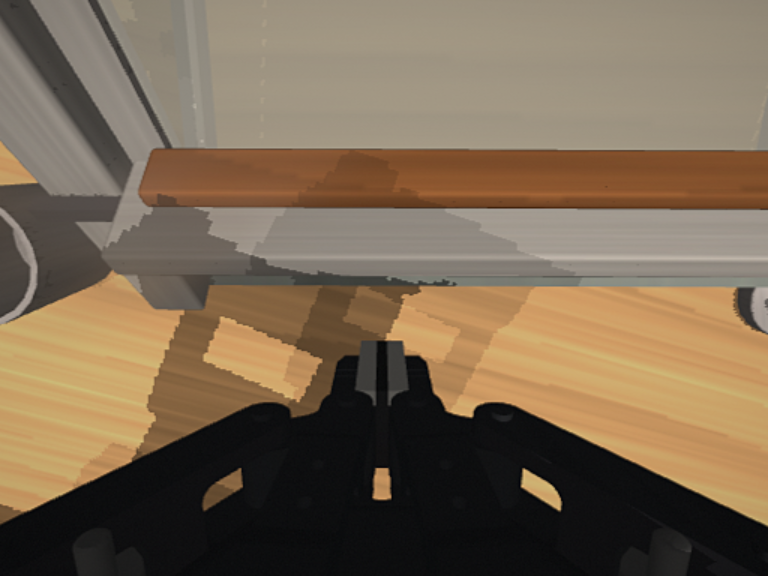

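>>> step_arm([
  [[0,5,1.4,0,0],[0,5,1.4,0,0],[0,2,0.6,0,0],[0,2,0.6,0,0],[0,1,0.3,0,0],[0,0,0,0,0],[0,0,0,0,0],[0,0,0,0,0]],
])

```text
time: 3.58
tool_pos: [0.5209, 0.0373, 0.1436]
eef_rot: [-3.142, 0.0, 0.284]
force: [0.7, 0.3, 1.1]
opening: -0.0002
```

>>> step_arm([
  [[0,1,0.3,0,0],[0,1,0.3,0,0],[0,1,0.3,0,0],[0,1,0.3,0,0],[0,0,0,0,0],[0,0,0,0,0],[0,0,0,0,0],[0,0,0,0,0]],
])

```text
time: 4.25
tool_pos: [0.525, 0.0385, 0.1436]
eef_rot: [-3.142, -0.0, 0.284]
force: [0.3, 1.0, 0.7]
opening: -0.0001
```

>>> step_arm([
  [[0,1,0.3,0,0],[0,1,0.3,0,0],[0,1,0.3,0,0],[0,1,0.3,0,0],[0,1,0.3,0,0],[0,0,0,0,0],[0,0,0,0,0],[0,0,0,0,0]],
])

```text
time: 4.92
tool_pos: [0.53, 0.04, 0.1436]
eef_rot: [-3.142, 0.0, 0.284]
force: [-0.9, 0.4, 0.3]
opening: 0.0007
```

Run:
```python
from h import *
s=manip.sense(); print(s['time'],s['tool_pos'],s['force'])
cv2.imwrite("pics/w3.png",cv2.resize(manip.snapshot("wrist")[:,:,::-1],None,fx=1.5,fy=1.5))
```

```text
4.9167 [0.52996373 0.04002157 0.14360997] [-0.93655637  0.44829539  0.31238031]
```

View pics/w3.png

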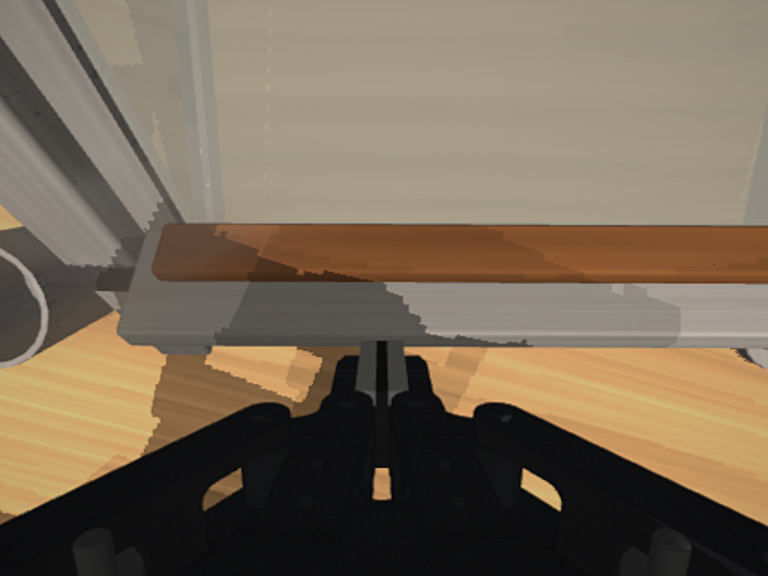

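The fingertips are right at the lip's outer lower edge. I'll start pushing along the slope.

>>> step_arm([
  [[0,2,0.6,1,0],[0,2,0.6,2,0],[0,3.4,1,3.5,0],[0,3.4,1,3.5,0],[0,3.4,1,3.5,0],[0,3.4,1,3.5,0],[0,3.4,1,3.5,0],[0,0,0,0,0]],
])

```text
time: 5.63
tool_pos: [0.5521, 0.0464, 0.1649]
eef_rot: [3.141, -0.002, 0.284]
force: [0.5, 0.4, -0.0]
opening: -0.0001
```

Run:
```python
from h import *
s=manip.sense(); print(s['time'],s['tool_pos'],s['force'])
cv2.imwrite("pics/w4.png",cv2.resize(manip.snapshot("wrist")[:,:,::-1],None,fx=1.5,fy=1.5))
```

```text
5.6333 [0.55212796 0.04637087 0.16493997] [ 0.48429997  0.42544239 -0.03596797]
```

View pics/w4.png

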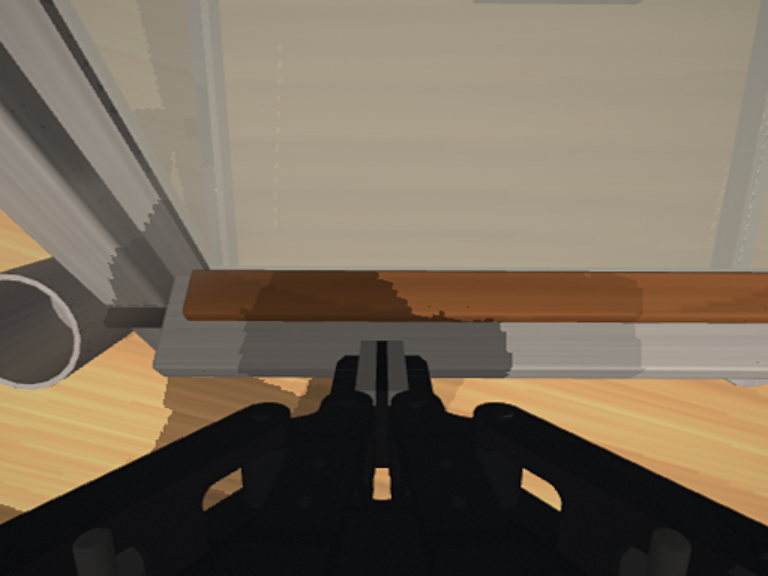

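```bash
cat >> h.py <<'E'
f=np.array([np.cos(.282),np.sin(.282),0]);l=np.array([-f[1],f[0],0]);u=(f+[0,0,1])/2**.5;o=(-f+[0,0,1])/2**.5
lt=np.array([.58196,-.01435,.15764])
E
python3 - <<'E'
from h import *
for nm,tp,obs in [("w3",[.52996,.04002,.14361],"strip inner L(165,224) outer L(160,280) edge y346"),("w4",[.55213,.04637,.16494],"inner L(190,271) outer (185,320) edge 376")]:
    c=cam("wrist",dict(tool_pos=np.array(tp),eef_rot=np.array([3.1416,0,.284]))); print(nm,obs)
    for s in (0,5,10,20,30):
        g=lambda du,dl,do: (proj(c,lt+(s+du)*u/1e3+dl*l/1e3+do*o/1e3)*1.5).round().tolist()
        print(s,g(0,140,-10),g(0,140,10),g(-20,100,28))
E
```

```text
w3 strip inner L(165,224) outer L(160,280) edge y346
0 [173.0, 228.0] [160.0, 278.0] [288.0, 353.0]
5 [168.0, 219.0] [153.0, 270.0] [285.0, 347.0]
10 [162.0, 210.0] [147.0, 261.0] [282.0, 341.0]
20 [149.0, 189.0] [132.0, 242.0] [276.0, 328.0]
30 [134.0, 166.0] [114.0, 221.0] [270.0, 314.0]
w4 inner L(190,271) outer (185,320) edge 376
0 [202.0, 278.0] [192.0, 323.0] [301.0, 385.0]
5 [198.0, 271.0] [188.0, 317.0] [299.0, 381.0]
10 [194.0, 264.0] [183.0, 311.0] [297.0, 377.0]
20 [184.0, 250.0] [172.0, 298.0] [292.0, 368.0]
30 [174.0, 233.0] [160.0, 283.0] [288.0, 358.0]
```

```bash
python3 - <<'E'
from h import *
def C(tp,y=.284): return cam("wrist",dict(tool_pos=np.array(tp),eef_rot=np.array([3.1416,0,y])))
c=[C([.47728,.02719,.20328],.286),C([.5068,.03234,.14343],.283),C([.52996,.04002,.14361]),C([.55213,.04637,.16494])]
ob=dict(strip_out_L=[(212,120),(141,205),(154,280),(184,320)],lip_edge_L=[(187,165),(105,265),(119,340),(154,372)])
for k,v in ob.items():
  for a,b in [(0,1),(0,2),(1,2),(0,3),(1,3),(2,3)]:
    p,e=tri(c[a],np.array(v[a])/1.5,c[b],np.array(v[b])/1.5); d=p-lt
    print(k,a,b,"f,l,z",(np.array([d@f,d@l,d[2]])*1e3).round(1),e.round(4))
E
python3 - <<'E'
import sys; sys.path.insert(0,'.')
from h import *
cv2.imwrite("pics/sc4.png",cv2.resize(manip.snapshot("scene")[110:260,140:340,::-1],None,fx=4,fy=4,interpolation=cv2.INTER_CUBIC))
E
```

```text
strip_out_L 0 1 f,l,z [ -8.1 141.6   7.1] 0.0007
strip_out_L 0 2 f,l,z [ -8.2 142.    6.3] 0.0008
strip_out_L 1 2 f,l,z [ -7.9 142.2   6.6] 0.0
strip_out_L 0 3 f,l,z [ -7.8 144.    2.5] 0.0021
strip_out_L 1 3 f,l,z [ -8.7 146.3  -0.9] 0.0006
strip_out_L 2 3 f,l,z [-12.8 151.7 -12.2] 0.0
lip_edge_L 0 1 f,l,z [-26.1 151.8  13.3] 0.0014
lip_edge_L 0 2 f,l,z [-26.3 151.7  13.9] 0.0014
lip_edge_L 1 2 f,l,z [-25.  150.7  16.4] 0.0003
lip_edge_L 0 3 f,l,z [-26.3 153.9  10.4] 0.0029
lip_edge_L 1 3 f,l,z [-27.1 156.3   7.8] 0.0011
lip_edge_L 2 3 f,l,z [-33.9 164.   -5.6] 0.0001
```

View pics/sc4.png

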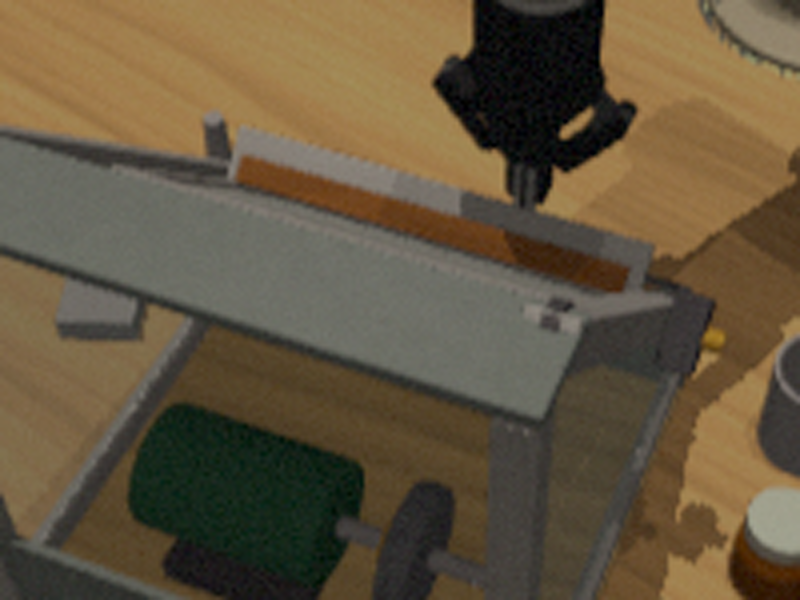

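```bash
python3 - <<'E'
from h import *
s=manip.sense(); c=cam("scene"); p=s['tool_pos']; print(p,s['force'],s['q'],s['opening'])
for h in (0,.01,.02,.03): print(h,((proj(c,p+[0,0,h])-[140,110])*4).round(), (proj(cam("wrist",s),p+[0,0,h])*1.5).round())
for s_ in (0,5,10,20,30): print(s_,((proj(c,lt+s_*u/1e3-8e-3*u+28e-3*o+70e-3*l)-[140,110])*4).round(),((proj(c,lt+s_*u/1e3-8e-3*u+28e-3*o-150e-3*l)-[140,110])*4).round(),((proj(c,lt+s_*u/1e3-8e-3*u+28e-3*o+150e-3*l)-[140,110])*4).round())
E
python3 - <<'E'
import cv2
im=cv2.imread("pics/scene0.png")[110:260,140:340]
cv2.imwrite("pics/sc0c.png",cv2.resize(im,None,fx=4,fy=4,interpolation=cv2.INTER_CUBIC))
E
```

```text
[0.55115073 0.04630315 0.16415479] [ 0.05563006 -0.41354021  0.01760429] [-1.30289254e-01  4.17223337e-01  1.35707546e+00  5.99073222e-05
  1.36703689e+00  1.15651632e+00] 2.5161209177377193e-05
0 [525. 229.] [384. 335.]
0.01 [526. 218.] [384. 344.]
0.02 [526. 207.] [385. 356.]
0.03 [527. 196.] [385. 368.]
0 [537. 209.] [240. 124.] [653. 242.]
5 [535. 209.] [237. 124.] [652. 242.]
10 [534. 208.] [234. 123.] [651. 242.]
20 [530. 208.] [229. 122.] [648. 242.]
30 [527. 207.] [223. 120.] [646. 241.]
```

View pics/sc0c.png

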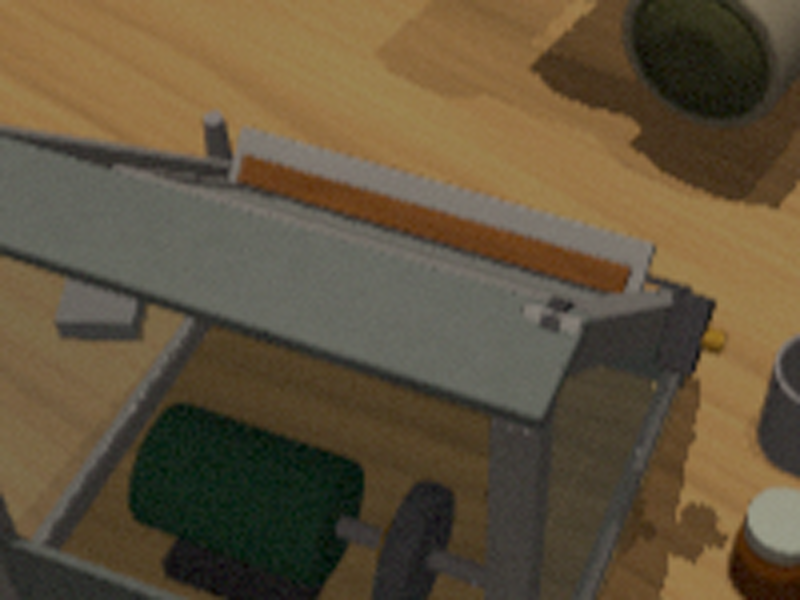

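Run:
```python
from h import *
s=manip.sense(); 
p,e=tri(cam("scene"),(140+527/4,110+207/4),cam("wrist",s),(382/1.5,341/1.5)); d=p-s['tool_pos']; print(d@f,d@l,d[2],e)
w=manip.snapshot("wrist"); s2=manip.snapshot("top")
cv2.imwrite("pics/w5.png",cv2.resize(w[190:320,170:340,::-1],None,fx=4,fy=4,interpolation=cv2.INTER_CUBIC))
cv2.imwrite("pics/t5.png",cv2.resize(s2[130:250,140:340,::-1],None,fx=4,fy=4,interpolation=cv2.INTER_CUBIC))
```

```text
0.007863186390339885 0.0018458474429086601 0.02774718994053077 0.002237452574900616
```

View pics/w5.png

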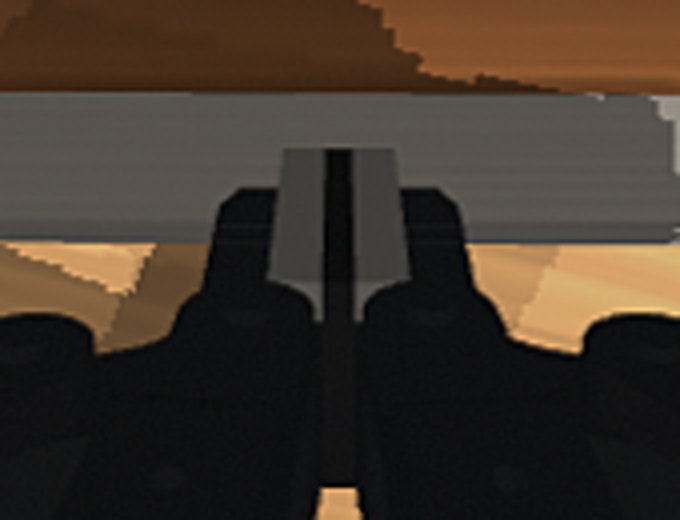

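View pics/t5.png

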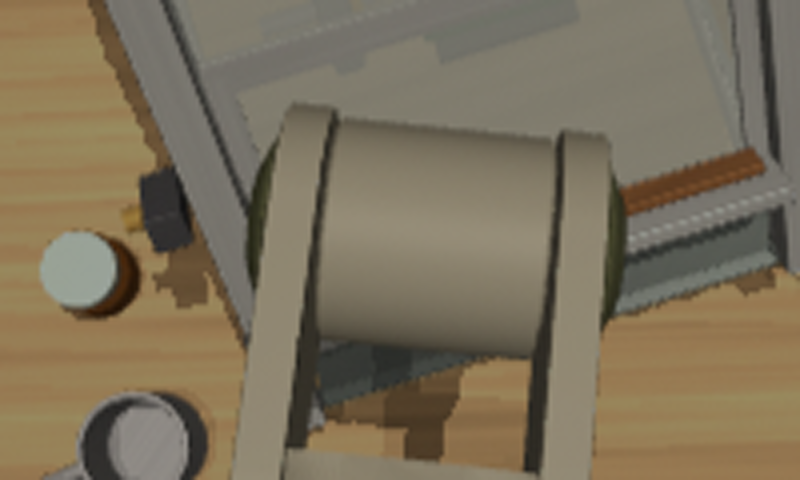

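The window has not moved. The scene and wrist views together put the real fingertips about 28 mm short of the TCP, so my path ran just above the lip with no contact (the force stayed near 0). I'll back off, go lower and check the tip height again. A TCP at z≈0.118 is clear of the sill whichever reading is right.

>>> step_arm([
  [[0,-13,-4,0,0],[0,-13,-4,0,0],[0,-13,-4,0,0],[0,-13,-3,0,0],[0,0,0,-15,0],[0,0,0,-16,0],[0,0,0,-16,0],[0,0,0,0,0]],
])

```text
time: 6.5
tool_pos: [0.4973, 0.0314, 0.1147]
eef_rot: [-3.139, 0.005, 0.284]
force: [-0.6, 0.2, -0.2]
opening: -0.0001
```

Run:
```python
from h import *
s=manip.sense(); print(s['time'],s['tool_pos'],s['force'])
w=manip.snapshot("wrist"); sc=manip.snapshot("scene")
a=cv2.resize(w[:,:,::-1],None,fx=1.3,fy=1.3); b=cv2.resize(sc[110:260,140:340,::-1],None,fx=3.5,fy=3.5,interpolation=cv2.INTER_CUBIC)
cv2.imwrite("pics/w6.png",a);cv2.imwrite("pics/sc6.png",b)
d=s['tool_pos']-lt; print("fwd,l,z",d@f,d@l,d[2])
```

```text
6.5 [0.49734364 0.03135882 0.11472225] [-0.62433665  0.1556943  -0.23418432]
fwd,l,z -0.06855436060316666 0.06745016253760998 -0.04291775167643652
```

View pics/w6.png

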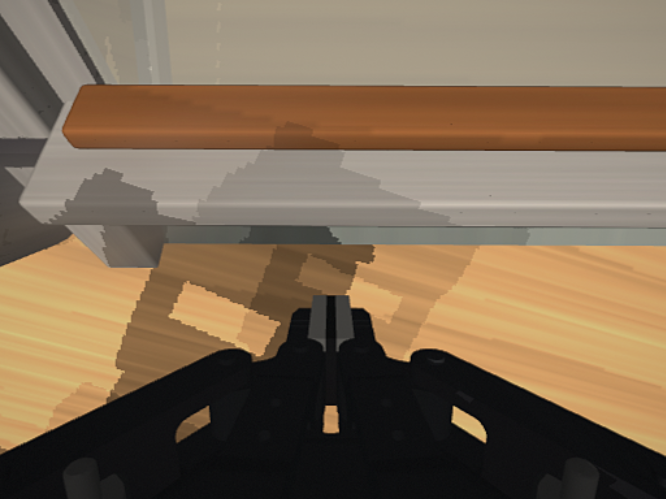

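View pics/sc6.png

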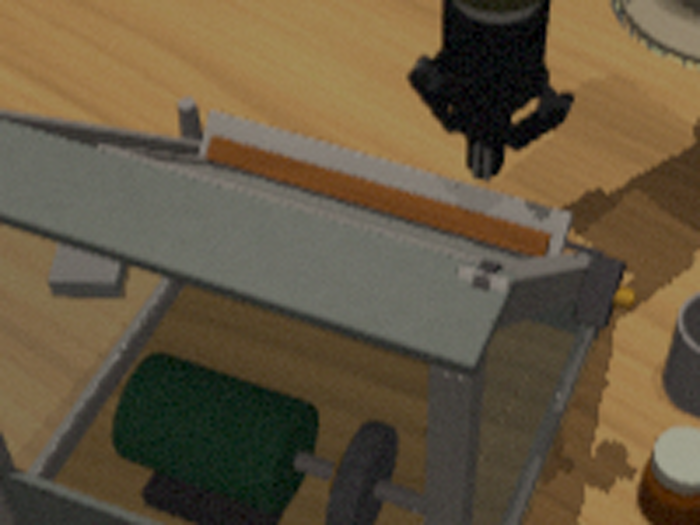

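Run:
```python
from h import *
s=manip.sense(); print(s['tool_pos'])
c=cam("scene")
for h in (0,.01,.02,.03): print(h,((proj(c,s['tool_pos']+[0,0,h])-[140,110])*3.5).round())
p,e=tri(c,(140+487/3.5,110+178/3.5),cam("wrist",s),(330/1.3,296/1.3)); d=p-s['tool_pos']; print(d@f,d@l,d[2],e)
p,e=tri(c,(140+477/3.5,110+173/3.5),cam("wrist",s),(330/1.3,296/1.3)); d=p-s['tool_pos']; print(d@f,d@l,d[2],e)
```

```text
[0.49891048 0.03118422 0.11726437]
0 [481. 196.]
0.01 [481. 187.]
0.02 [482. 178.]
0.03 [483. 169.]
0.006576855571647979 0.003529043270601328 0.026723993700851267 0.005143320556991719
0.012882213608891543 0.00047464176573736255 0.03783392893616774 0.001793243079718213
```

The tip is confirmed at about 27 mm behind the stated TCP: in the scene view it stands clear of the lip against the bench at (485,176). It is therefore now at z≈0.145, some 18 mm under the lip's outer edge, and I'll go forward to contact.

>>> step_arm([
  [[0,5,1.4,-1,0],[0,5,1.4,0,0],[0,4,1.1,0,0],[0,2,0.6,0,0],[0,1,0.3,0,0],[0,1,0.3,0,0],[0,1,0.3,0,0],[0,0,0,0,0]],
])

```text
time: 7.27
tool_pos: [0.5181, 0.0366, 0.1162]
eef_rot: [3.142, -0.0, 0.284]
force: [-0.3, -0.1, -0.6]
opening: -0.0001
```

>>> step_arm([
  [[0,1,0.3,0,0],[0,1,0.3,0,0],[0,1,0.3,0,0],[0,1,0.3,0,0],[0,1,0.3,0,0],[0,1,0.3,0,0],[0,0,0,0,0],[0,0,0,0,0]],
])

```text
time: 7.93
tool_pos: [0.524, 0.0384, 0.1161]
eef_rot: [-3.142, 0.0, 0.284]
force: [-1.2, -0.2, -0.0]
opening: 0.0001
```

Run:
```python
from h import *
s=manip.sense(); print(s['time'],s['tool_pos'],s['force'])
w=manip.snapshot("wrist")
cv2.imwrite("pics/w7.png",cv2.resize(w[:,:,::-1],None,fx=1.5,fy=1.5))
```

```text
7.9333 [0.52401647 0.03844368 0.11610218] [-1.23023888 -0.20453398 -0.02515267]
```

View pics/w7.png

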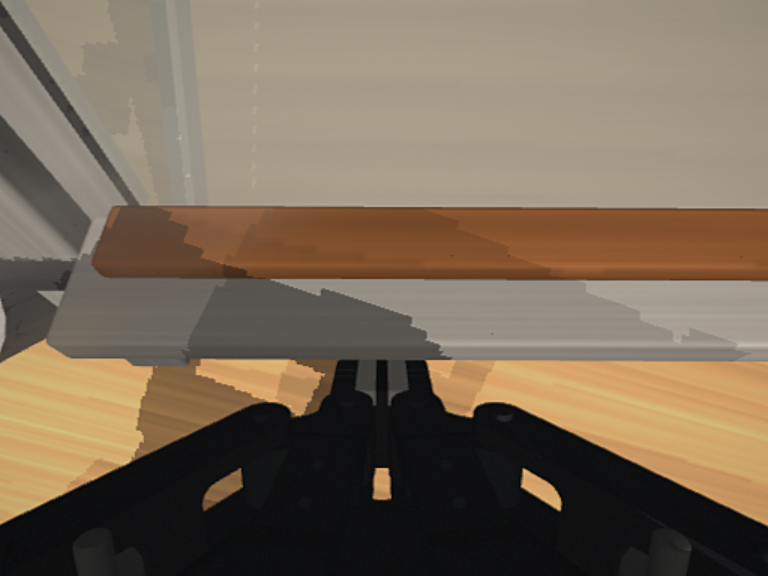

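The lip now hides the fingertips, so they are beneath it. I'll push along the slope.

>>> step_arm([
  [[0,2,0.6,0,0],[0,2,0.6,1,0],[0,3.4,1,3.5,0],[0,3.4,1,3.5,0],[0,3.4,1,3.5,0],[0,3.4,1,3.5,0],[0,3.4,1,3.5,0],[0,3.4,1,3.5,0]],
])

```text
time: 8.65
tool_pos: [0.5483, 0.0455, 0.1385]
eef_rot: [3.141, 0.001, 0.284]
force: [-5.4, -3.4, 1.0]
opening: 0.0001
```

Run:
```python
from h import *
s=manip.sense(); print(s['time'],s['tool_pos'],s['force'])
w=manip.snapshot("wrist")
cv2.imwrite("pics/w8.png",cv2.resize(w[:,:,::-1],None,fx=1.5,fy=1.5))
```

```text
8.65 [0.54826013 0.04552058 0.13848917] [-5.36959931 -3.36868719  1.00971733]
```

View pics/w8.png

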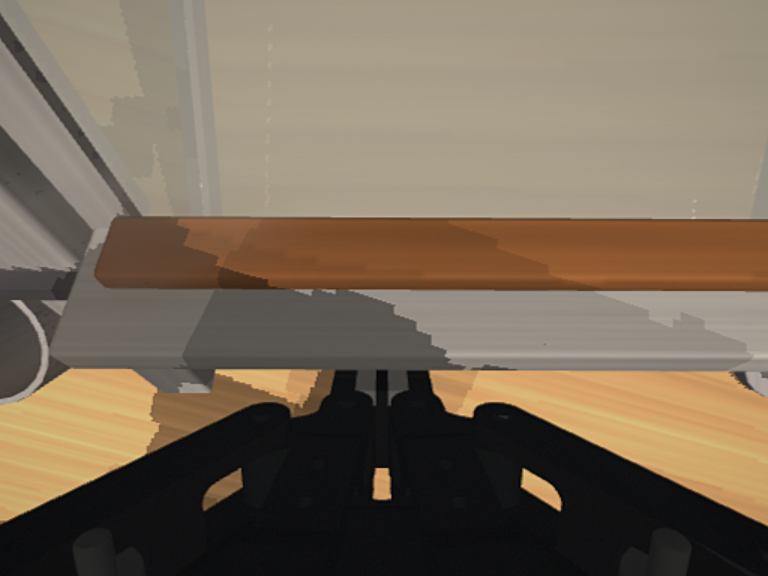

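>>> step_arm([
  [[0,3.4,1,3.5,0],[0,3.4,1,3.5,0],[0,3.4,1,3.5,0],[0,3.4,1,3.5,0],[0,3.4,1,3.5,0],[0,3.4,1,3.5,0],[0,3.4,1,3.5,0],[0,3.4,1,3.5,0]],
])

```text
time: 9.37
tool_pos: [0.5753, 0.0533, 0.1665]
eef_rot: [3.141, 0.001, 0.284]
force: [-6.8, -4.0, 2.1]
opening: -0.0003
```

Run:
```python
from h import *
s=manip.sense(); print(s['time'],s['tool_pos'],s['force'])
w=manip.snapshot("wrist")
cv2.imwrite("pics/w9.png",cv2.resize(w[:,:,::-1],None,fx=1.5,fy=1.5))
```

```text
9.3667 [0.5753069  0.05329548 0.16648394] [-6.75929029 -3.97101428  2.08610161]
```

View pics/w9.png

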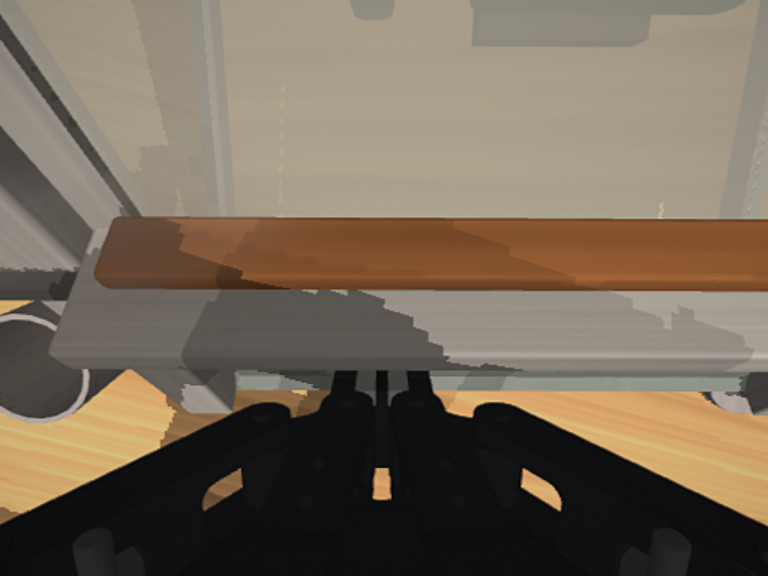

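>>> step_arm([
  [[0,3.4,1,3.5,0],[0,3.4,1,3.5,0],[0,3.4,1,3.5,0],[0,3.4,1,3.5,0],[0,2,0.6,2.1,0],[0,-3.4,-1,-3.5,0],[0,-10,10,-2,0],[0,-2,10,0,0]],
])

```text
time: 10.08
tool_pos: [0.575, 0.0776, 0.1761]
eef_rot: [-3.141, 0.0, 0.283]
force: [0.4, -0.4, 0.4]
opening: -0.0002
```

>>> step_arm([
  [[0,-4,10,0,0],[0,-3,10,0,0],[0,-3,8,0,0],[0,0,0,0,0],[0,0,0,0,0],[0,0,0,0,0],[0,0,0,0,0],[0,0,0,0,0]],
])

```text
time: 10.75
tool_pos: [0.566, 0.1048, 0.1767]
eef_rot: [-3.142, 0.0, 0.283]
force: [0.1, -0.6, 0.1]
opening: 0.0
```

Run:
```python
from h import *
s=manip.sense(); print(s['time'],s['tool_pos'],s['eef_rot'],s['force'])
w=manip.snapshot("wrist");cv2.imwrite("pics/w10raw.png",w[:,:,::-1])
cv2.imwrite("pics/w10.png",cv2.resize(w[:,:,::-1],None,fx=1.5,fy=1.5))
np.save("s10.npy",np.r_[s['tool_pos'],s['eef_rot']])
```

```text
10.75 [0.56597471 0.10479694 0.17666664] [-3.14159029e+00  4.67737553e-06  2.83163874e-01] [ 0.13803399 -0.63752907  0.05102735]
```

View pics/w10.png

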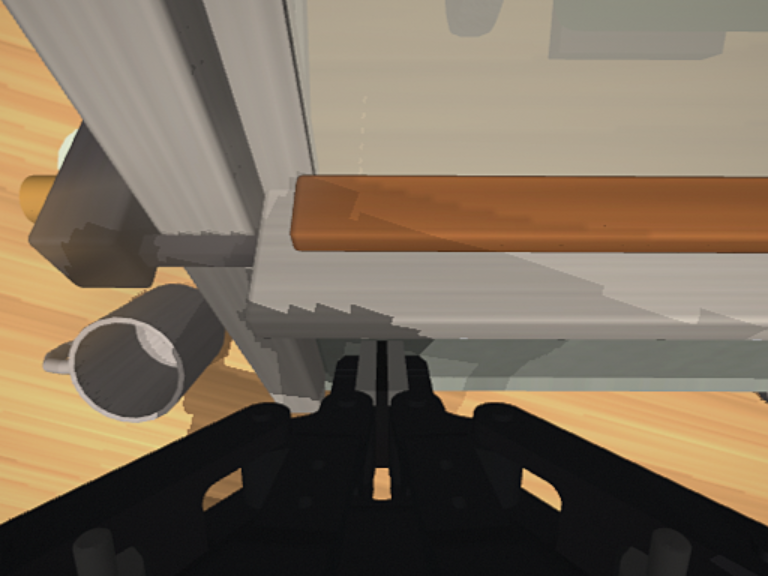

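Run:
```python
import cv2
w=cv2.imread("pics/w10raw.png")[70:200,10:210]
w=cv2.convertScaleAbs(w,alpha=1.8,beta=20)
cv2.imwrite("pics/w10z.png",cv2.resize(w,None,fx=4,fy=4,interpolation=cv2.INTER_CUBIC))
```

```text
(no output)
```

View pics/w10z.png

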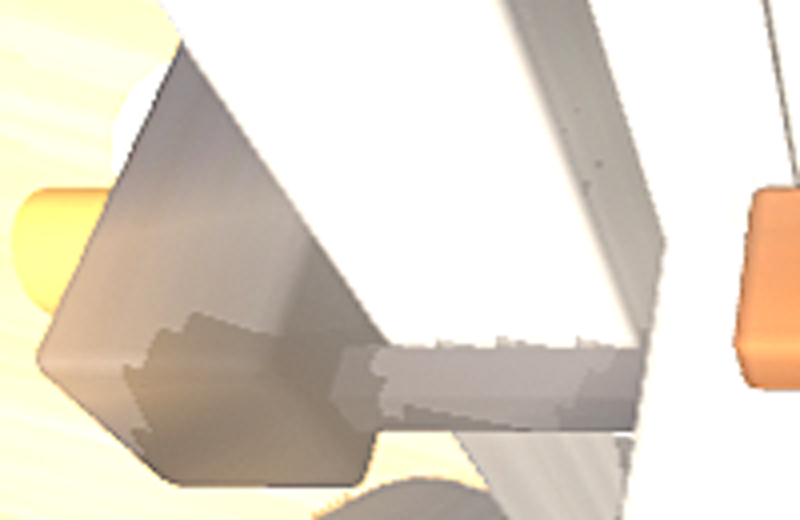

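>>> step_arm([
  [[0,-8,-2.5,0,0],[0,-9,-2.5,0,0],[0,-9,-2.5,0,0],[0,-8,-2.5,0,0],[0,0,0,0,0],[0,0,0,0,0],[0,0,0,0,0],[0,0,0,0,0]],
])

```text
time: 11.47
tool_pos: [0.5321, 0.0952, 0.1767]
eef_rot: [3.142, -0.0, 0.284]
force: [-0.0, 0.2, -0.6]
opening: -0.0
```

Run:
```python
from h import *
s=manip.sense(); print(s['time'],s['tool_pos'],s['eef_rot'],s['force'])
w=manip.snapshot("wrist");cv2.imwrite("pics/w11raw.png",w[:,:,::-1])
w=cv2.convertScaleAbs(w[0:150,10:210,::-1],alpha=1.8,beta=20)
cv2.imwrite("pics/w11z.png",cv2.resize(w,None,fx=4,fy=4,interpolation=cv2.INTER_CUBIC))
np.save("s11.npy",np.r_[s['tool_pos'],s['eef_rot']])
```

```text
11.4667 [0.53213495 0.09521851 0.17667916] [ 3.14157340e+00 -2.05943472e-04  2.83732548e-01] [-0.02788738  0.24098212 -0.5693355 ]
```

View pics/w11z.png

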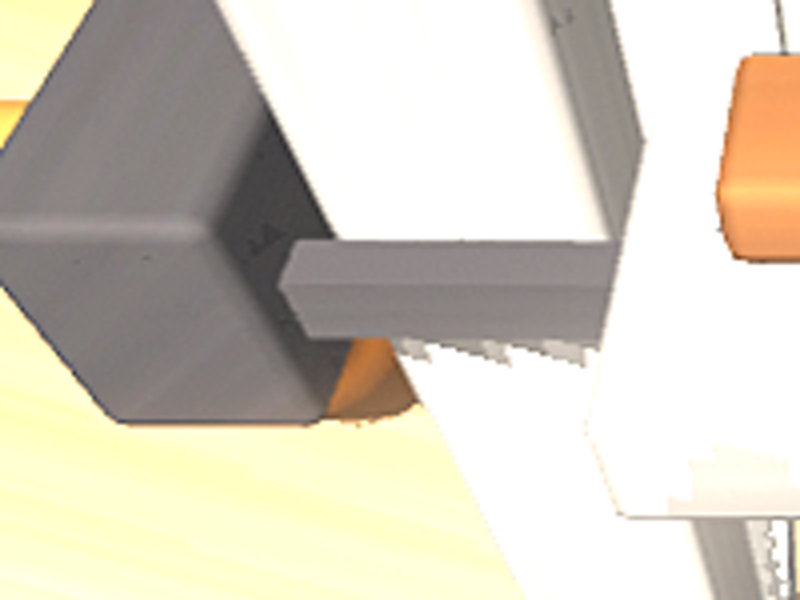

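Run:
```python
from h import *
def C(n):
    v=np.load(n); return cam("wrist",dict(tool_pos=v[:3],eef_rot=v[3:]))
a,b=C("s10.npy"),C("s11.npy")
A=lambda x,y:(9.6+x/4,69.6+y/4); B=lambda x,y:(9.6+x/4,-.4+y/4)
pts=dict(p_low=((378,432),(308,338)),p_up=((333,385),(281,284)),c_low=((366,486),(318,424)),c_lowL=((180,486),(118,424)),c_up=((278,368),(205,222)),strip_out=((738,388),(722,258)),lipcorner=(None,None))
for k,(x,y) in pts.items():
    if x is None: continue
    p,e=tri(a,A(*x),b,B(*y)); d=p-lt; print(k,"u,o,l",(np.array([d@u,d@o,d@l])*1e3).round(1),(e*1e3).round(1))
# monocular, given lateral plane (b view)
def lat(c,uv,L):
    e,d=ray(c,uv); t=(L/1e3-(e-lt)@l)/(d@l); q=e+t*d-lt; return np.array([q@u,q@o])*1e3
for L in(178,180,182,184): print(L,"p_low",lat(b,B(308,338),L),"p_up",lat(b,B(281,284),L))
for L in(180,182,184,186,188): print(L,"c_low",lat(b,B(318,424),L),"c_up",lat(b,B(205,222),L))
```

```text
p_low u,o,l [ 87.2   8.7 180.4] 2.0
p_up u,o,l [ 89.9   4.7 183.7] 0.2
c_low u,o,l [ 76.1   8.3 185.5] 0.5
c_lowL u,o,l [ 76.1   8.3 205.4] 0.5
c_up u,o,l [100.4  10.1 182.9] 1.0
strip_out u,o,l [ 96.6   9.6 142. ] 0.1
178 p_low [91.86747025 13.9347981 ] p_up [97.01225655 13.36754636]
180 p_low [89.25821828 10.98176951] p_up [94.58089093 10.39490445]
182 p_low [86.64896632  8.02874093] p_up [92.14952531  7.42226255]
184 p_low [84.03971436  5.07571234] p_up [89.71815969  4.44962064]
180 c_low [84.19940596 16.38113466] c_up [104.10370292  14.98196712]
182 c_low [81.421086   13.60855552] c_up [101.99059437  12.16262711]
184 c_low [78.64276603 10.83597638] c_up [99.87748582  9.3432871 ]
186 c_low [75.86444607  8.06339724] c_up [97.76437727  6.52394709]
188 c_low [73.08612611  5.2908181 ] c_up [95.65126872  3.70460708]
```

Run:
```python
from h import *
s=manip.sense(); t0=s['tool_pos']; P=lt+88e-3*u+8e-3*o+182e-3*l
d=t0-lt; print("now f,l,z",d@f,d@l,d[2]); 
for df in (-60,-40,-20,0,30,60):
  for dz in (20,60):
    for dl in (40,80):
      c=cam("wrist",dict(tool_pos=t0+(df*f+dl*l)/1e3+[0,0,dz/1e3],eef_rot=s['eef_rot'])); print(df,dz,dl,proj(c,P).round())
```

```text
now f,l,z -0.01736795654121608 0.11916348011931904 0.019014372308229804
-60 20 40 [197. -84.]
-60 20 80 [303. -83.]
-60 60 40 [211. -37.]
-60 60 80 [291. -37.]
-40 20 40 [199. -23.]
-40 20 80 [301. -23.]
-40 60 40 [212.   8.]
-40 60 80 [290.   8.]
-20 20 40 [201.  33.]
-20 20 80 [299.  33.]
-20 60 40 [214.  50.]
-20 60 80 [289.  50.]
0 20 40 [203.  85.]
0 20 80 [297.  85.]
0 60 40 [215.  89.]
0 60 80 [288.  89.]
30 20 40 [206. 155.]
30 20 80 [295. 155.]
30 60 40 [217. 144.]
30 60 80 [286. 144.]
60 20 40 [209. 217.]
60 20 80 [293. 218.]
60 60 40 [218. 194.]
60 60 80 [285. 195.]
```

>>> step_arm([
  [[0,-6,6,10,0],[0,-8,9,10,0],[0,-8,9,0,0],[0,-8,9,0,0],[0,0,0,0,0],[0,0,0,0,0],[0,0,0,0,0],[0,0,0,0,0]],
])

```text
time: 12.18
tool_pos: [0.502, 0.128, 0.1965]
eef_rot: [3.142, 0.0, 0.284]
force: [0.1, 0.2, -0.2]
opening: 0.0002
```

```bash
cat > shot.py <<'E'
from h import *
import sys
n=sys.argv[1]; r0,r1,c0,c1=map(int,sys.argv[2:6])
s=manip.sense(); print(s['time'],s['tool_pos'],s['eef_rot'],s['force'])
w=manip.snapshot("wrist");cv2.imwrite(f"pics/{n}raw.png",w[:,:,::-1])
w=cv2.convertScaleAbs(w[r0:r1,c0:c1,::-1],alpha=1.8,beta=20)
cv2.imwrite(f"pics/{n}z.png",cv2.resize(w,None,fx=4,fy=4,interpolation=cv2.INTER_CUBIC))
np.save(f"{n}.npy",np.r_[s['tool_pos'],s['eef_rot']])
E
python3 shot.py v3 0 150 120 320
```

```text
12.1833 [0.50197459 0.12802451 0.19650692] [3.14157783e+00 2.68657309e-04 2.83593204e-01] [ 0.06505328  0.16330513 -0.16257014]
```

View pics/v3z.png

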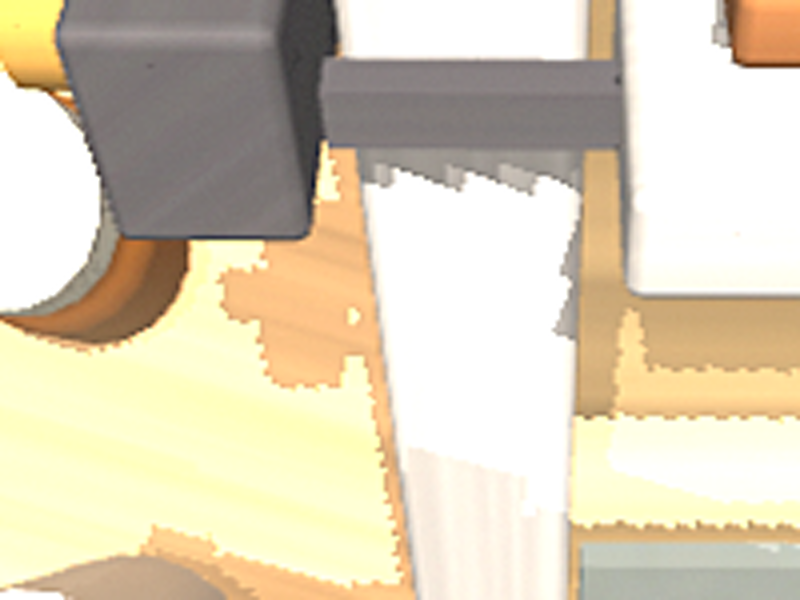

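>>> step_arm([
  [[0,0,0,13,0],[0,0,0,13,0],[0,12,3.5,14,0],[0,12,3.5,0,0],[0,12,3.5,0,0],[0,12,3.5,0,0],[0,0,0,0,0],[0,0,0,0,0]],
])

```text
time: 12.9
tool_pos: [0.5499, 0.1419, 0.2361]
eef_rot: [-3.141, 0.001, 0.283]
force: [-0.5, 0.2, 0.2]
opening: 0.0001
```

```bash
python3 shot.py v4 80 220 110 310
```

```text
12.9 [0.54990866 0.14192772 0.23611554] [-3.14141911e+00  1.03052824e-03  2.83461317e-01] [-0.46727806  0.19421238  0.21552866]
```

View pics/v4z.png

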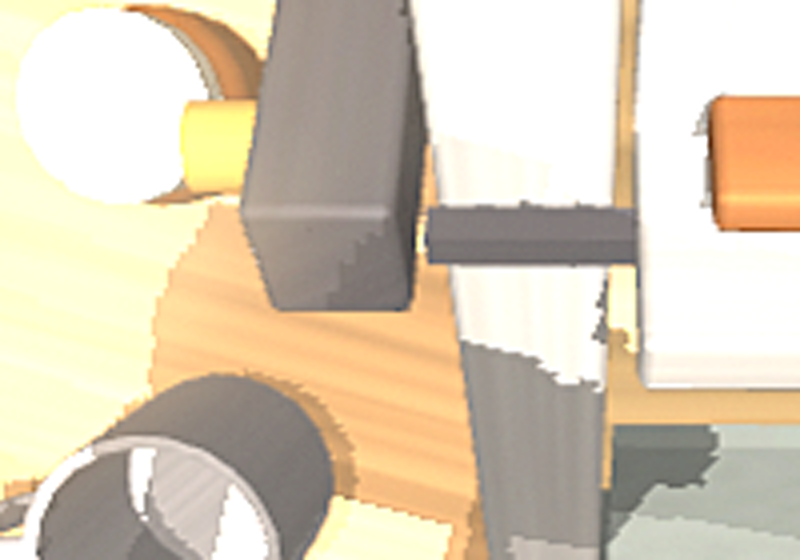

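```bash
cat > ms.py <<'E'
from h import *
V={'w10':("s10.npy",10,70),'w11':("s11.npy",10,0),'v3':("v3.npy",120,0),'v4':("v4.npy",110,80)}
ob=dict(
 p_low=dict(w10=(378,432),w11=(308,338),v3=(332,147),v4=(430,262)),
 p_edge=dict(w10=(333,385),w11=(281,284),v3=(325,92),v4=(428,235)),
 p_top=dict(w11=(305,240),v3=(325,60),v4=(427,207)),
 c_upR=dict(w11=(207,222),v3=(277,38),v4=(391,211)),
 c_lowR=dict(w10=(366,486),w11=(320,424),v3=(312,237),v4=(411,309)),
 c_upL=dict(w10=(38,362),v3=(63,38),v4=(243,212)),
 c_lowL=dict(w10=(178,486),w11=(116,424),v3=(120,237),v4=(271,309)))
for k,o_ in ob.items():
    A=np.zeros((3,3));bb=np.zeros(3);R_=[]
    for n,(x,y) in o_.items():
        fn,c0,r0=V[n]; v=np.load(fn); c=cam("wrist",dict(tool_pos=v[:3],eef_rot=v[3:]))
        uv=(c0+x/4-.375,r0+y/4-.375); e,d=ray(c,uv); M=np.eye(3)-np.outer(d,d); A+=M;bb+=M@e; R_.append((c,uv,n))
    p=np.linalg.solve(A,bb); q=p-lt
    print(k,"u,o,l",(np.array([q@u,q@o,q@l])*1e3).round(1),[(n,(proj(c,p)-uv).round(1).tolist()) for c,uv,n in R_])
E
python3 ms.py
```

```text
p_low u,o,l [ 86.1   7.3 181.5] [('w10', [-3.4, -0.9]), ('w11', [2.6, -0.1]), ('v3', [0.4, 0.6]), ('v4', [0.3, 0.5])]
p_edge u,o,l [ 92.3   7.1 181.6] [('w10', [0.6, 1.6]), ('w11', [1.0, -1.1]), ('v3', [-0.5, -0.6]), ('v4', [-0.6, -0.0])]
p_top u,o,l [ 91.8   1.3 181.9] [('w11', [-0.5, 0.4]), ('v3', [0.4, 0.2]), ('v4', [0.0, -0.4])]
c_upR u,o,l [ 97.8   7.2 185.5] [('w11', [0.2, 1.2]), ('v3', [-0.8, -0.7]), ('v4', [0.5, -0.3])]
c_lowR u,o,l [ 76.3   8.4 185.3] [('w10', [-0.3, -0.0]), ('w11', [0.5, -0.2]), ('v3', [-0.4, 0.0]), ('v4', [0.3, 0.2])]
c_upL u,o,l [ 98.2   8.  205.8] [('w10', [0.7, 0.3]), ('v3', [-0.8, -0.5]), ('v4', [0.2, 0.0])]
c_lowL u,o,l [ 75.1   7.4 206.7] [('w10', [-1.2, -0.7]), ('w11', [0.2, 0.1]), ('v3', [0.2, 0.8]), ('v4', [0.5, -0.0])]
```

Both views put the pointer about 2.0–2.6 mm above the clip's middle, so I pushed a little too far. I'll press the window back by a light touch on the wooden strip on top of the lip, with shut fingers and no pinching, going over the lip first.

>>> step_arm([
  [[0,0,0,10,0],[0,0,0,5,0],[0,13,-5.5,0,0],[0,13,-5.5,0,0],[0,13,-5.5,0,0],[0,13,-5.5,0,0],[0,13,-5.5,0,0],[0,13,-5.5,0,0]],
])

```text
time: 13.62
tool_pos: [0.628, 0.1088, 0.252]
eef_rot: [3.142, -0.0, 0.284]
force: [-0.4, 0.0, -0.0]
opening: -0.0
```

>>> step_arm([
  [[0,0,0,-5,0],[0,0,0,-5,0],[0,0,0,-5,0],[0,0,0,-5,0],[0,0,0,-5,0],[0,0,0,0,0],[0,0,0,0,0],[0,0,0,0,0]],
])

```text
time: 14.28
tool_pos: [0.6278, 0.1093, 0.227]
eef_rot: [3.141, -0.0, 0.284]
force: [-0.2, -0.9, 0.7]
opening: 0.0
```

```bash
python3 shot.py v5 100 300 60 260
python3 - <<'E'
import cv2
from h import *
d=manip.sense()['tool_pos']-lt; print(d@f,d@l,d[2])
cv2.imwrite("pics/v5f.png",cv2.resize(cv2.imread("pics/v5raw.png"),None,fx=1.5,fy=1.5))
sc=manip.snapshot("scene"); cv2.imwrite("pics/sc5b.png",cv2.resize(sc[110:260,140:340,::-1],None,fx=3.5,fy=3.5,interpolation=cv2.INTER_CUBIC))
E
```

```text
14.2833 [0.62777298 0.10934434 0.22703237] [ 3.14146439e+00 -4.91892318e-04  2.83963956e-01] [-0.24685593 -0.90958996  0.66408744]
0.0784676708793168 0.10599994850031229 0.06944632665516118
```

View pics/v5f.png

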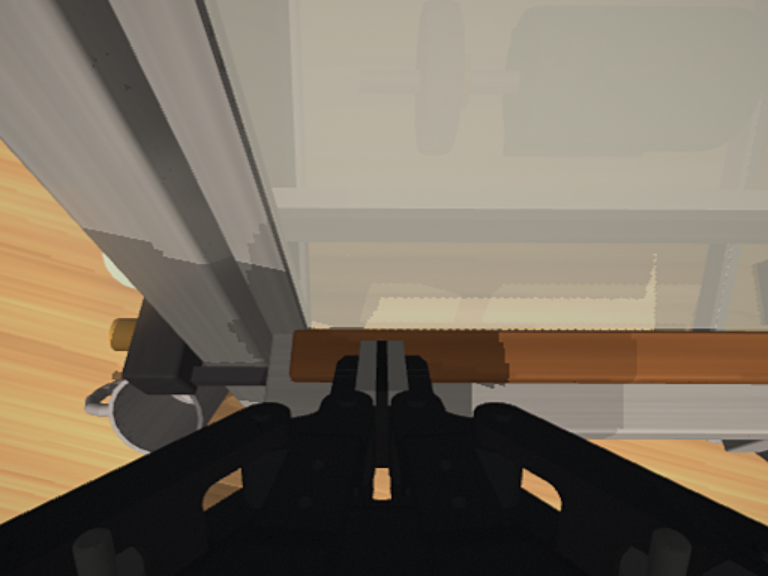

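View pics/sc5b.png

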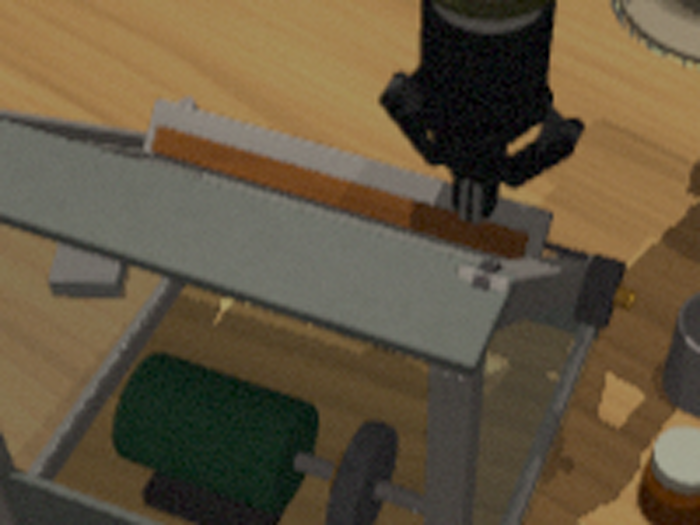

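>>> step_arm([
  [[0,0,0,-4,0],[0,0,0,-4,0],[0,0,0,-3,0],[0,0,0,-1,0],[0,0,0,-1,0],[0,0,0,-1,0],[0,0,0,0,0],[0,0,0,0,0]],
])

```text
time: 15.05
tool_pos: [0.6278, 0.1092, 0.2128]
eef_rot: [3.142, -0.0, 0.284]
force: [-1.1, -0.2, -0.1]
opening: -0.0002
```

```bash
python3 shot.py v6 150 350 60 260
python3 - <<'E'
import cv2
cv2.imwrite("pics/v6f.png",cv2.resize(cv2.imread("pics/v6raw.png")[200:300,50:370],None,fx=2.5,fy=2.5))
E
```

```text
15.05 [0.62782335 0.10924458 0.21277429] [ 3.14156272e+00 -9.22595609e-05  2.83854627e-01] [-1.07890241 -0.23124756 -0.11384937]
```

View pics/v6f.png

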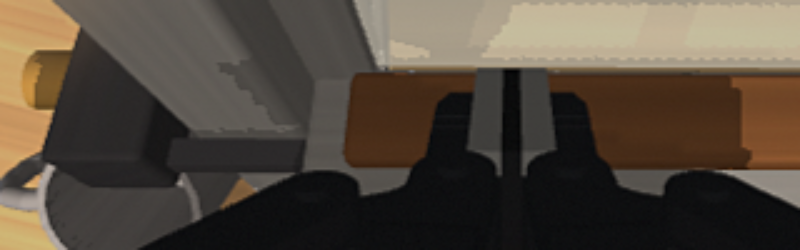

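>>> step_arm([
  [[0,0,0,-1,0],[0,0,0,-1,0],[0,0,0,-0.5,0],[0,0,0,-0.5,0],[0,0,0,0,0],[0,0,0,0,0],[0,0,0,0,0],[0,0,0,0,0]],
])

```text
time: 15.77
tool_pos: [0.6278, 0.1092, 0.2098]
eef_rot: [3.142, -0.0, 0.284]
force: [-0.8, 0.4, -0.4]
opening: 0.0003
```

>>> step_arm([
  [[0,0,0,-0.5,0],[0,0,0,-0.5,0],[0,0,0,-0.5,0],[0,0,0,0,0],[0,0,0,0,0],[0,0,0,0,0],[0,0,0,0,0],[0,0,0,0,0]],
])

```text
time: 16.43
tool_pos: [0.6278, 0.1092, 0.2083]
eef_rot: [3.142, -0.0, 0.284]
force: [-0.0, -0.2, 0.6]
opening: 0.0001
```

>>> step_arm([
  [[0,0,0,-0.5,0],[0,0,0,-0.5,0],[0,0,0,-0.5,0],[0,0,0,-0.5,0],[0,0,0,0,0],[0,0,0,0,0],[0,0,0,0,0],[0,0,0,0,0]],
])

```text
time: 17.1
tool_pos: [0.6279, 0.1092, 0.2064]
eef_rot: [3.141, -0.0, 0.284]
force: [0.0, -0.1, 3.3]
opening: -0.0001
```

```bash
python3 shot.py v7 190 320 50 250
```

```text
17.1 [0.62789127 0.1091855  0.20644159] [ 3.14144161e+00 -4.05914513e-04  2.83781659e-01] [ 0.03575591 -0.09744851  3.33273392]
```

View pics/v7z.png

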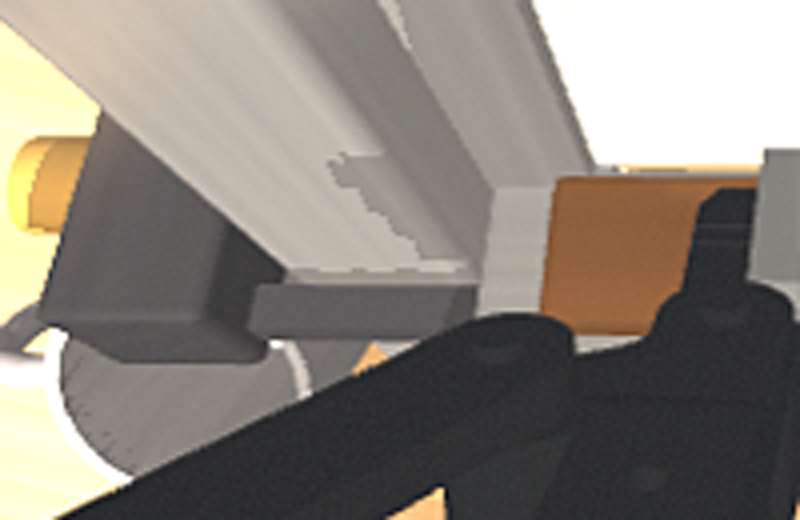

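>>> step_arm([
  [[0,-0.34,-0.1,-0.35,0],[0,-0.34,-0.1,-0.35,0],[0,-0.34,-0.1,-0.35,0],[0,-0.34,-0.1,-0.35,0],[0,0,0,0,0],[0,0,0,0,0],[0,0,0,0,0],[0,0,0,0,0]],
])

```text
time: 17.82
tool_pos: [0.6264, 0.1088, 0.2046]
eef_rot: [-3.142, 0.0, 0.284]
force: [0.2, 0.6, 2.9]
opening: 0.0001
```

>>> step_arm([
  [[0,2,0.6,2,0],[0,0,0,10,0],[0,0,0,14,0],[0,0,0,18,0],[0,-14,2,0,0],[0,-19,3,0,0],[0,-19,3,0,0],[0,-19,3,0,0]],
])

```text
time: 18.48
tool_pos: [0.5565, 0.1205, 0.2491]
eef_rot: [-3.141, 0.0, 0.284]
force: [0.7, 0.3, -0.1]
opening: -0.0003
```

>>> step_arm([
  [[0,-19,3,0,0],[0,-19,3,0,0],[0,-17,2,-14,0],[0,0,0,-18,0],[0,0,0,-14,0],[0,0,0,-5,0],[0,0,0,0,0],[0,0,0,0,0]],
])

```text
time: 19.15
tool_pos: [0.5029, 0.1284, 0.1985]
eef_rot: [3.142, -0.0, 0.284]
force: [-0.2, 0.2, 0.1]
opening: 0.0002
```

```bash
python3 shot.py v8 0 150 120 320
```

```text
19.15 [0.50286106 0.12841886 0.19847063] [ 3.14151506e+00 -4.60396409e-04  2.83747509e-01] [-0.24131391  0.22562378  0.14972115]
```

View pics/v8z.png

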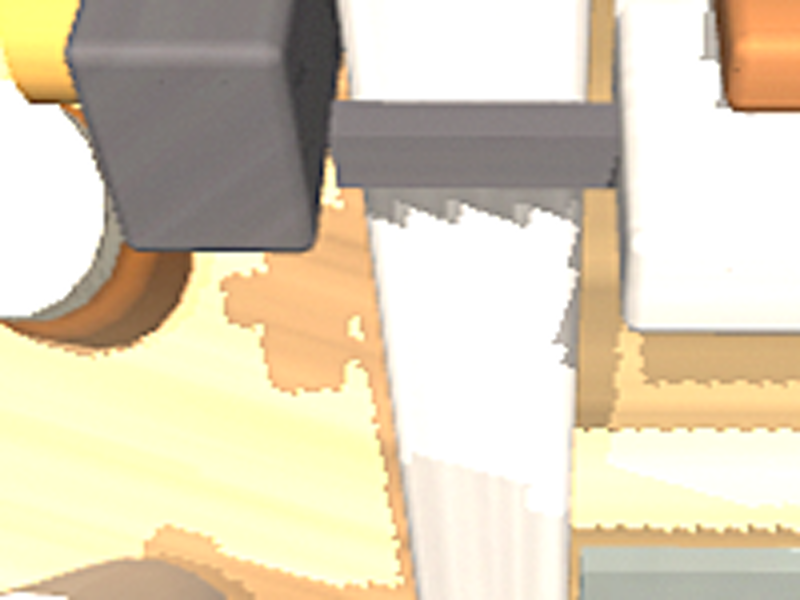

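Run:
```python
from h import *
for n in ("v3","v8"):
    v=np.load(n+".npy"); c=cam("wrist",dict(tool_pos=v[:3],eef_rot=v[3:]))
    g=cv2.cvtColor(cv2.imread(f"pics/{n}raw.png"),cv2.COLOR_BGR2GRAY).astype(float)
    for nm,c0,c1,O in (("clip",155,185,7.8),("ptr",215,262,7.2)):
        p=g[:75,c0:c1].mean(1); d=np.diff(p)
        print(n,nm,p[4:70].round().astype(int).tolist())
def U(n,col,row,O):
    v=np.load(n+".npy"); c=cam("wrist",dict(tool_pos=v[:3],eef_rot=v[3:]))
    e,d=ray(c,(col,row)); t=(O/1e3-(e-lt)@o)/(d@o); return ((e+t*d-lt)@u*1e3).round(2)
for n,r in dict(v3=(38,237,92,147),v8=(52,249,132,187)).items():
    print(n,[U(n,170,y/4-.375,7.8) for y in r[:2]],[U(n,230,y/4-.375,7.2) for y in r[2:]])
```

```text
v3 clip [60, 62, 66, 70, 76, 72, 67, 63, 58, 55, 55, 55, 55, 55, 56, 55, 55, 56, 56, 55, 55, 56, 56, 56, 55, 55, 55, 55, 55, 55, 55, 55, 55, 55, 55, 55, 55, 55, 55, 55, 55, 55, 55, 55, 55, 55, 55, 55, 56, 56, 56, 56, 56, 57, 55, 27, 94, 118, 115, 114, 114, 115, 110, 99, 93, 94]
v3 ptr [145, 145, 145, 145, 145, 145, 145, 145, 147, 153, 115, 62, 59, 61, 62, 62, 62, 62, 63, 59, 56, 57, 57, 58, 58, 58, 58, 57, 57, 58, 59, 59, 58, 67, 74, 74, 73, 75, 79, 88, 103, 114, 130, 139, 145, 147, 147, 147, 147, 147, 147, 147, 147, 147, 147, 147, 147, 147, 147, 146, 145, 145, 144, 144, 144, 146]
v8 clip [60, 60, 60, 60, 60, 61, 65, 69, 74, 73, 68, 64, 59, 55, 55, 55, 55, 55, 55, 55, 55, 55, 55, 55, 55, 55, 55, 55, 55, 55, 55, 55, 55, 55, 55, 55, 55, 55, 55, 55, 55, 55, 55, 55, 55, 55, 55, 55, 55, 56, 56, 56, 56, 56, 56, 57, 57, 54, 24, 116, 115, 112, 112, 108, 102, 93]
v8 ptr [144, 144, 144, 144, 144, 144, 145, 145, 145, 145, 145, 145, 145, 145, 145, 145, 145, 145, 145, 147, 156, 90, 59, 60, 62, 62, 62, 62, 62, 63, 57, 57, 57, 57, 58, 58, 58, 58, 58, 58, 60, 60, 58, 72, 75, 74, 75, 79, 87, 103, 118, 132, 142, 147, 147, 146, 146, 147, 146, 146, 146, 146, 146, 146, 146, 146]
v3 [np.float64(97.89), np.float64(75.84)] [np.float64(92.18), np.float64(86.24)]
v8 [np.float64(98.18), np.float64(75.78)] [np.float64(89.5), np.float64(83.17)]
```

In the near-overhead view the pointer is now within about 0.5 mm of level, judging from the edge rows and allowing for the clip's rounded corners. I'll take the hand well away and do a last check of the surroundings.

>>> step_arm([
  [[0,-5,-2,15,0],[0,-10,-10,20,0],[0,-10,-20,20,0],[0,-10,-25,20,0],[0,-10,-25,10,0],[0,-5,-25,0,0],[0,0,-25,0,0],[0,0,0,0,0]],
])

```text
time: 19.87
tool_pos: [0.4527, -0.0068, 0.284]
eef_rot: [3.139, -0.002, 0.28]
force: [0.1, -0.1, -0.6]
opening: 0.0002
```

>>> step_arm([
  [[0,0,-35,0,0],[0,0,-35,0,0],[0,0,-35,0,0],[0,0,-35,0,0],[0,-5,-35,0,0],[0,-5,-35,0,0],[0,0,0,0,0],[0,0,0,0,0]],
])

```text
time: 20.53
tool_pos: [0.4424, -0.2148, 0.2831]
eef_rot: [3.141, -0.0, 0.281]
force: [0.7, 0.4, -0.1]
opening: 0.0002
```

Run:
```python
from h import *
s=manip.sense(); print(s['time'],s['tool_pos'],s['force'],s['qd'].round(3))
t=manip.snapshot("top");cv2.imwrite("pics/t9.png",cv2.resize(t[120:260,140:390,::-1],None,fx=3.2,fy=3.2,interpolation=cv2.INTER_CUBIC))
```

```text
20.5333 [ 0.44244728 -0.21481729  0.2831378 ] [ 0.67806437  0.38178433 -0.08222264] [ 0.047 -0.022  0.02   0.007  0.     0.01 ]
```

View pics/t9.png

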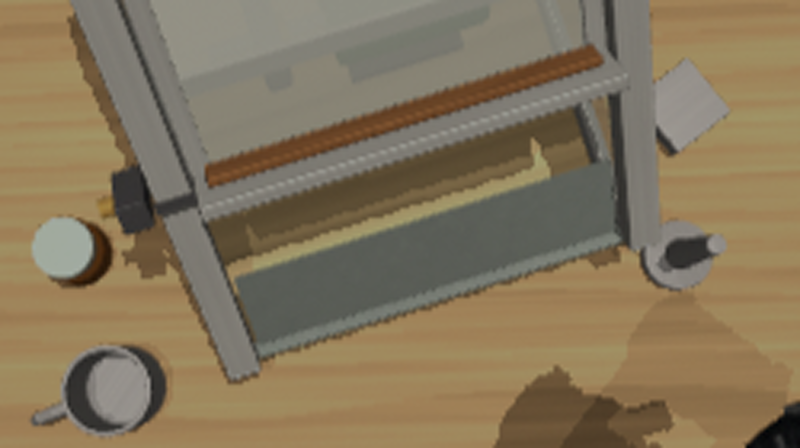

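In the top view the pointer at (175,203) stands level with the clip at (130,200). The jar, mug, mandrel and block are where they were, allowing for the 10-pixel crop shift. I'm handing the job in.

```bash
python3 -c "
from plant import manip
print(manip.finish_job())"
```

```text
the job is handed in; nothing more can be done
None
```

I pushed the window up from beneath its lip with shut fingers, with about 8 N on the tool. It went 2–2.5 mm too far, so I pressed it back about 3 mm with a light touch (about 3 N) on the wooden strip on top of the lip. Then I took the hand away and handed the job in at about 20.6 s.

**Level:** the last close wrist view puts the pointer 0.5–0.9 mm below the clip's middle, with an uncertainty of about ±0.8 mm. A correction I estimated for the clip's rounded edges is the reason for the range. An earlier pair of views disagreed by about 0.5 mm.

**Surroundings:** the final top view shows the clip, jar, mug, mandrel and bench block where they started. The last tool force was about zero.

**What went wrong:** my first push ran just above the lip, without moving the window or showing any clear contact force. The pictures showed the real fingertips about 27 mm short of the stated TCP, and I allowed for that from then on.

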